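Open a bench controller for service: unhook its keyhole cover and throw the isolator

ROBOT

A 6-joint arm with a two-finger parallel gripper is mounted at the origin on a cart in front of the work surface, level with it; the furniture and walls round the work are solid. World frame = base frame: x ahead of the robot, y to its left, z up, the work surface at z = 0. Lengths are in m, angles in rad, forces in N, time in s.
With the tool pointing down it reaches from about 0.25 to 0.725 m from the base axis. Payload 4 kg.
Tool frame: the origin (TCP) lies where the fingers leave the gripper's body, on its centre line; the fingertips stand 73 mm ahead of it and the grasp point (between the pads) lies 54 mm ahead of it (bot.tip_reach is the z of the fingertips in the tool frame, in m); z points along the fingers, x is the direction in which the jaws open and shut, and the axes are right-handed (so a half turn about z gives the same grasp; the last joint's range is limited). The gripper opens to 85 mm and grips with 20 to 120 N. Pads are 22 mm wide; open, the fingers measure 114 mm over their backs; the gripper's body (76 mm by 85 mm) begins 54 mm behind the grasp point. The pads swing forward as they close: fully open they stand 13 mm farther back than shut.
Start: joints at [1.158, 0.241, 0.005, 1.335, 0, 1.571], TCP at [0.201, 0.458, 0.304] pointing down, gripper open.
Joint ranges: [-2.72, 2.72], [-1.05, 1.87], [-1.09, 1.28], [-1.99, 2.15], [-1.42, 1.44], [-3.14, 3.14]. Speed limits (rad/s): [2.79, 2.79, 3.14, 3.14, 3.14, 3.14].

INTERFACE

Orientations are given as a unit quaternion [x, y, z, w].
In Python, from workcell import bot, vision, job_done gives the robot as it stands.
- The arm moves only by the tool drive_tool, never from a script. Its argument "steps" is one flat list of numbers, 7 for each row, row after row: the shift along the tool's x, y, z in m, then the turn, a rotation vector about the tool's x, y, z in degrees, then the closure, from -1 (fully open) to 1 (shut). A call has 1 to 8 rows; each row shifts and turns the commanded pose from where the row before left it, along the tool's axes as they then stand; what a row does not reach is not made up. A row lasts 1/12 s, in which the tool goes at most 41.7 mm and 7.16 degrees, less where a joint would pass 70% of its speed; a pose out of reach is approached as far as the arm can. A call is refused whole if a number of a shift passes 0.0417 or a number of a turn 7.16, either way. A call with a gripper value outside its range is refused whole. The fingers move at their own pace and stop on an object; the grip force is fixed at half the most. Time passes only in rows, so rows that do not move let the fingers close. It gives the time, the measured TCP pose, the force and the opening at its end, in the units of the state.
- bot.get_obs(): the state, without advancing time (a new reading comes with each control period).
- vision.camera(name): name is "scene" or "top" or "wrist"; returns (picture, depth): 480x640x3 uint8, red, green, blue; 480x640 float32, m along the optical axis (not along the pixel's ray), 0 where there is no reading.
- vision.camera_model(name): a dict with "mtx" (3x3 intrinsics, pixels), "rvec" (rotation vector, rad) and "tvec" (3), from world to camera coordinates, as OpenCV has them. Camera axes: x right, y down, z forward; pixel columns grow to the right and rows downward; lengths in m; the calibration is good to about 2 mm. A picture is of the moment at which its call begins: read the wrist's pose just before it. camera_model takes no time and is no camera call; for the wrist camera it gives the pose at the moment of the call.
- job_done(): hands the job in, once; it reports no verdict.
The state is a dict: "clock": time; "joint_pos": joint angles; "joint_vel": joint speeds; "tau": joint torques, N m; "eef_pos": TCP position; "tool_rot": TCP orientation; "ft_force": force on the tool from outside, world axes, zero at the start; "ft_torque": the same for the moment, N m; "grip_width": finger opening in m.
Only numpy, scipy, OpenCV 4.12 (cv2) and the standard library are available. Lean on these libraries where they do the work, as an engineer would, in place of code of your own. Each camera call takes 0.05 s, during which the arm holds its last target.

TASK

The bench controller is due for service. Take the cover off its sloping front: slide it up the slope until the wide ends of its keyholes are over the two stud heads, pull it straight off and lay it flat on the bench, handle up, to the left of the controller. Then push the isolator lever that was under it all the way over to the right, and leave the other things on the bench where they are.

Things in the scene. Friction and masses are not known exactly. Their poses are not given: they have to be found in the camera images.
- controller: white sheet-metal desk console, fixed, 224 wide (its y) x 190 deep (its x) x 167 mm high; its front rises at 50 degrees from horizontal from 32 mm above the bench to the flat top. Origin: centre of its underside; x points to its back, away from the robot, y left, z up. Turned by up to 0.3 rad.
- slope: the controller's sloping front, fixed to it. Origin: on its surface, in mid-width, 85 mm up the 176 mm slope; x points up the slope, y left, z straight out of it (up and toward the robot). The isolator lever sits on a black base 58 (y) x 30 (x) x 5 mm at x = +12, y = 0 mm.
- stud_left (a point): one of the two steel studs, at slope x = +25, y = +60 mm (the other is at y = -60): this point is the stud's foot on the slope's surface. Neck 7 mm thick; 14 mm head from 6.5 to 10.5 mm out from the surface.
- cover: loose bare-metal cover, about 0.2 to 0.33 kg, hung on the studs: flange 120 (x) x 160 (y) x 4 mm, in its middle a hood 84 (x) x 76 (y) mm, 39 mm high, open underneath, with a black bow handle on it. Origin: centre of the flange's underside, at the slope's origin while it hangs flat on the slope; x toward its upper edge (up the slope), z out through the handle.
- keyhole_left (a point): centre of the left keyhole's wide end, a 20 mm round hole in the flange at cover x = +5, y = +60 mm (the right one at y = -60). From it a 10 mm slot runs up 20 mm to where the stud neck sits. So the cover goes 20 mm (give or take 2) up the slope to free the heads, then at least 40 mm straight out to clear the lever inside the hood.
- cover_handle (a point): middle of the handle's bar, 69 mm above the underside of the cover's flange, over its centre. The bar is 12 x 12 mm with rounded edges, 90 mm long along the cover's x (so it runs up and down the slope), 24 mm clear above the hood, on a post at each end (37 mm either side of the middle).
- isolator (a joint): isolator lever, under the hood until the cover is off: 0 = leaning 0.5 rad left, 1.0 = leaning 0.5 rad right (end stop). It swings about an axis along the slope's x, through slope x = +12, y = 0, 2 mm out from the surface; stiff (about 1.5 N at the tip), it stays where it is left. Starts between 0 and 0.2.
- isolator_tip (a point): free end of the isolator lever, a black paddle 12 mm wide (along the slope's x) and 7 mm thick; its tip is 31 mm from its axis and stands about 29 mm out from the slope.
- wash_bottle: white bottle with a red cap, 62 mm across, 150 mm high, standing loose behind and to the left of the controller; origin: centre of its underside. A bystander.
- timer: small white timer with three keys, 62 x 66 x 20 mm, lying loose on the bench, in front of the controller, nearer the robot; origin: centre of its underside. A bystander.
- slide_box: white and blue cardboard box, 56 x 82 x 34 mm, loose on the bench behind and to the right of the controller; origin: centre of its underside. A bystander.
Mind the look-alikes: they are no part of the job. Leave any orange look-alike of the cover alone.

How it is judged:
On the way, in this order (a step that is already met when the one before it is completed fails the run):
1. the cover has been slid up the slope, still against it, so that the wide ends of its keyholes are over the stud heads (x of cover in the frame of slope above 0.014 m and z of cover in the frame of slope below 0.02 m), for 0.02 s.
2. the cover is pulled off the studs, clear of the slope (z of cover in the frame of slope above 0.04 m), for 0.05 s.
3. the cover lies flat on the bench, handle up, to the left of the controller (angle between cover's own z axis and vertical below 0.1 rad and height (world z) of cover below 0.01 m and y of cover in the frame of controller above 0.1 m), for 0.2 s.
At the end, for the whole second after the job is handed in: The cover lies at rest flat on the bench (within 0.1 rad of level, its flange within 10 mm of the bench top), handle up, its centre more than 100 mm to the left of the controller's middle; the isolator lever is past 0.85 of its 1.0 rad toward the right (all of step 3 and height (world z) of cover above -0.01 m and linear speed of cover below 0.02 m/s and value of joint isolator above 0.85 rad); the robot touches nothing.
It fails at once if the wash bottle, the timer or the slide box is shifted by more than 30 mm or tipped over (distance of any of wash_bottle, timer, slide_box from where it was at the start of the episode above 0.03 m or angle between any of wash_bottle, timer, slide_box's own z axis and vertical above 0.5 rad).
It also fails if it takes over 48 s, if anything falls off the work surface, if the arm or the gripper's body presses on something with over 40 N, if the wrist force passes 120 N, or if a joint passes its speed limit or range.

## Working session

There is one attempt and no reset: what is moved stays moved. The work goes in short steps, Python scripts to look and compute and a tool call to move; the robot and the scene stay as the last step left them, time stands still between calls to the robot, and variables do not carry over. Pictures are saved under pics/ and viewed, and the job is handed in when it is done.

Besides the shell and the picture viewer there is one more tool, called as name(argument=value, ...), one argument or row to a line, values as JSON. drive_tool: Moves the arm, as the interface text tells. Its arguments: {"type":"object","properties":{"steps":{"type":"array"}},"required":["steps"]}

```bash
mkdir -p pics; ls; cat > h.py <<'E'
import numpy as np, cv2
from scipy.spatial.transform import Rotation as R
from workcell import bot, vision, job_done
def cam(n):
    m=vision.camera_model(n); p,d=vision.camera(n)
    return p,d,m
def pts(d,m,mask=None):
    # world points of all pixels
    K=np.array(m["mtx"]);Rm=cv2.Rodrigues(np.array(m["rvec"],float))[0];t=np.array(m["tvec"],float).ravel()
    v,u=np.mgrid[0:480,0:640]
    c=np.stack([(u-K[0,2])/K[0,0]*d,(v-K[1,2])/K[1,1]*d,d],-1)
    return (c-t)@Rm
def save(n,p): cv2.imwrite('pics/'+n+'.png',p[:,:,::-1])
E
python3 - <<'E'
from h import *
print(bot.get_obs())
for n in ['scene','top','wrist']:
    p,d,m=cam(n); save(n+'0',p); np.savez('pics/'+n+'0.npz',p=p,d=d,**{k:np.array(v) for k,v in m.items()})
    print(n,m,(d>0).mean())
E
```

```text
pics
{'clock': 0.0, 'joint_pos': array([1.15800236e+00, 2.41418570e-01, 3.73088897e-03, 1.33518763e+00,
       3.87249555e-06, 1.57078282e+00]), 'joint_vel': array([-0.00100032,  0.0002069 , -0.0009026 , -0.00030953, -0.0003584 ,
       -0.00118107]), 'tau': array([-4.79506853e-04, -3.72317541e+01,  2.52408332e+01,  1.68331282e-02,
       -1.09196744e-04, -9.76639996e-07]), 'eef_pos': array([0.20039439, 0.45756859, 0.30301254]), 'tool_rot': array([ 8.37005463e-01,  5.47193544e-01, -8.71129609e-04,  5.67172179e-04]), 'ft_force': array([-0.85614452,  0.25443898, -0.37961474]), 'ft_torque': array([-0.02608075,  0.00613793,  0.0084924 ]), 'grip_width': 0.08546682082789352}
scene {'mtx': array([[454.75997665,   0.        , 322.60341114],
       [  0.        , 454.75997665, 244.69386553],
       [  0.        ,   0.        ,   1.        ]]), 'rvec': array([ 1.86290526, -0.86943246,  0.52924474]), 'tvec': array([-0.35603434,  0.30059198,  0.80666923])} 0.889013671875
top {'mtx': array([[581.64542755,   0.        , 324.19478722],
       [  0.        , 581.64542755, 248.23127425],
       [  0.        ,   0.        ,   1.        ]]), 'rvec': array([ 2.17897384, -2.15370454,  0.10864104]), 'tvec': array([-0.01132473,  0.56933856,  1.21810602])} 0.9960319010416666
wrist {'mtx': array([[376.34831568,   0.        , 325.95475541],
       [  0.        , 376.34831568, 241.97072938],
       [  0.        ,   0.        ,   1.        ]]), 'rvec': array([-2.43585443, -1.59288103, -0.2106751 ]), 'tvec': array([-0.49821434, -0.03443104,  0.37851562])} 0.9961653645833334
```

View pics/scene0.png

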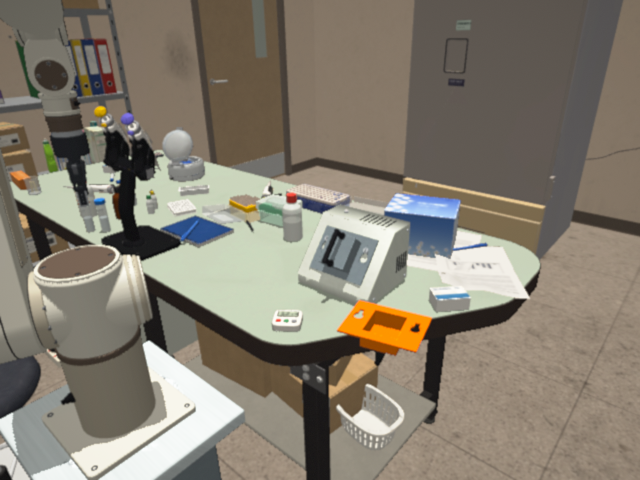

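View pics/top0.png

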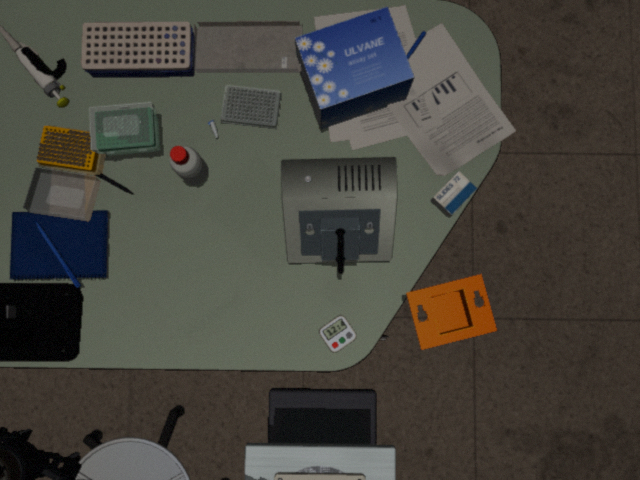

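View pics/wrist0.png

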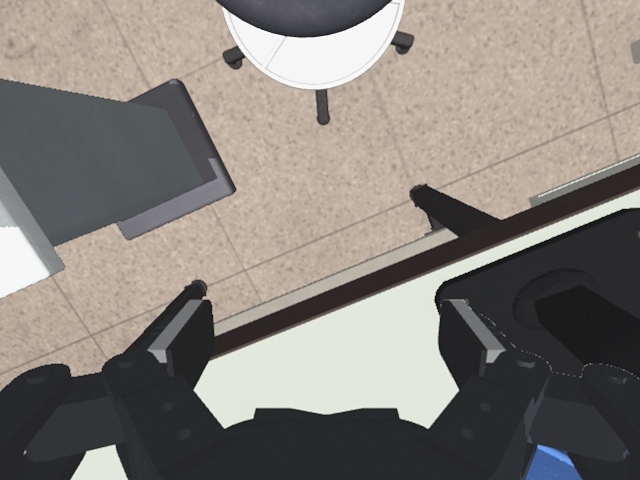

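The scene picture shows the grey metal cover with a black bow handle on the white console at about (345,250). The top picture shows it at (340,238), with the handle bar running from (340,230) to (340,275). The orange part at (450,312) in the top view is the look-alike, so I'll leave it alone. Next I'll measure.

```bash
python3 - <<'E'
from h import *
z=np.load('pics/top0.npz');p,d=z['p'],z['d'];W=pts(d,z)
def at(u,v): return W[v,u].round(4)
for n,uv in dict(bench=(230,260),topc=(340,180),slopeL=(292,240),slopeR=(388,240),slopeLlow=(292,255),flL=(305,235),flR=(372,245),hood=(325,240),hood2=(355,240),bar=(340,245),bar2=(341,262),timer=(338,335),cap=(180,155),box=(455,190)).items(): print(n,at(*uv))
# handle: black pixels in console region
hsv=cv2.cvtColor(p,cv2.COLOR_RGB2HSV)
roi=np.zeros((480,640),bool);roi[215:290,320:360]=1
m=roi&(p.max(2)<45)&(W[...,2]>0.05)
P=W[m];print(m.sum(),P.min(0),P.max(0))
# slope plane: points within console, height 0.035..0.16
roi[:]=0;roi[195:262,284:395]=1
from collections import Counter
# RANSAC plane normal tilt 50deg using white slope regions
A=np.zeros_like(roi);A[212:260,287:297]=1;A[212:258,384:393]=1
Q=W[A];c=np.median(Q,0)
for _ in range(4):
    c=Q.mean(0);n=np.linalg.svd(Q-c,full_matrices=False)[2][2];n*=np.sign(n[2]);r=(Q-c)@n;Q=Q[abs(r)<max(.002,1.5*r.std())]
print('slope n',n,c,len(Q),r.std(),np.degrees(np.arccos(n[2])),'yaw',np.arctan2(-n[1],-n[0]))
# flange plane
A[:]=0;A[214:250,303:318]=1;A[214:250,362:378]=1
r=(W-c)@n
print('flange off',np.percentile(r[A],[5,25,50,75,95]))
A[:]=0;A[236:258,324:334]=1;A[236:258,347:356]=1
print('hood off',np.percentile(r[A],[5,25,50,75,95]))
cv2.imwrite('pics/topcrop.png',cv2.resize(p[150:290,270:410,::-1],None,fx=4,fy=4,interpolation=cv2.INTER_CUBIC))
E
```

```text
bench [ 0.5443  0.2018 -0.001 ]
topc [ 0.6878 -0.0342  0.1674]
slopeL [0.5799 0.0613 0.0853]
slopeR [ 0.5823 -0.1357  0.0838]
slopeLlow [0.5522 0.0629 0.0503]
flL [0.5891 0.0344 0.0963]
flR [ 0.5728 -0.1038  0.0729]
hood [ 0.5753 -0.0065  0.13  ]
hood2 [ 0.5755 -0.0655  0.1342]
bar [ 0.561  -0.0352  0.1727]
bar2 [ 0.5316 -0.0383  0.1365]
timer [ 0.3851 -0.0362  0.0195]
cap [0.7386 0.2814 0.1493]
box [ 0.6979 -0.2848  0.0372]
384 [ 0.51141937 -0.07800919  0.05411195] [0.61453404 0.00387958 0.1823268 ]
slope n [-0.76993177 -0.0280086   0.63751125] [ 0.58940664 -0.03241634  0.09036749] 630 0.0010617563843518618 50.3935110626084 yaw 0.036361998942035366
flange off [-0.00020151  0.00251916  0.00390055  0.0052543   0.00838348]
hood off [0.03685593 0.03807185 0.03916784 0.04021604 0.04168814]
```

View pics/topcrop.png

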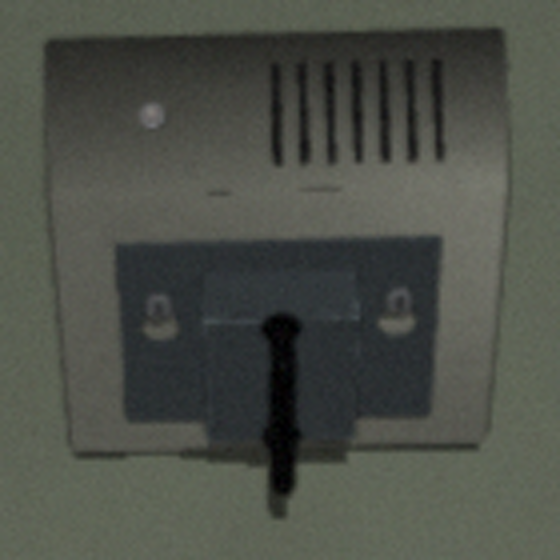

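```bash
cat >> h.py <<'E'
E
python3 - <<'E'
from h import *
z=np.load('pics/top0.npz');p,d=z['p'],z['d'];W=pts(d,z)
n=np.array([-0.76993177,-0.0280086,0.63751125]);c=np.array([0.58940664,-0.03241634,0.09036749])
# console edges along y on the top & slope: points in z>0.03 in ROI
roi=np.zeros((480,640),bool);roi[150:270,270:405]=1
M=roi&(W[...,2]>0.155)&(W[...,2]<.175)&(W[...,0]>.64)
Q=W[M];
rect=cv2.minAreaRect((Q[:,:2]*1000).astype(np.float32));print('top rect',rect, np.median(Q[:,2]))
r=(W-c)@n
# rect of whole console
M=roi&(W[...,2]>0.03)&(r<.006); 
k=cv2.morphologyEx(M.astype(np.uint8),cv2.MORPH_OPEN,np.ones((3,3)))
Q=W[k>0];rect=cv2.minAreaRect((Q[:,:2]*1000).astype(np.float32));print('all',rect,cv2.boxPoints(rect))
for nn in ['top','scene']:
    z=np.load(f'pics/{nn}0.npz');p,d=z['p'],z['d'];W=pts(d,z)
    r=(W-c)@n
    M=(r>0.066)&(r<.08)&(np.linalg.norm(W-[.56,-.035,.17],axis=2)<.07)&(p.max(2)<70)
    Q=W[M];print(nn,M.sum(),Q.mean(0),Q.min(0),Q.max(0),np.median(r[M]))
    u=np.linalg.svd(Q-Q.mean(0),full_matrices=False)[2][0];s=(Q-Q.mean(0))@u;print(u,s.min(),s.max(), (Q.mean(0)+u*(s.min()+s.max())/2))
E
```

```text
top rect ((685.9166870117188, -32.0211181640625), (92.10424041748047, 224.3043670654297), 1.7897045612335205) 0.16754787773257276
all ((636.7921142578125, -34.03473663330078), (191.20567321777344, 224.64242553710938), 2.0789859294891357) [[ 537.1775    74.74435]
 [ 545.3269  -149.75021]
 [ 736.40674 -142.81381]
 [ 728.2573    81.68074]]
top 194 [ 0.54374421 -0.0368696   0.15076666] [ 0.51511031 -0.04289944  0.11688251] [ 0.57230989 -0.03123684  0.1823268 ] 0.0741063291380365
[-0.65745256 -0.02296076 -0.75314603] -0.03953778315056779 0.04425315252939204 [ 0.54219414 -0.03692374  0.14899098]
scene 135 [ 0.53960983 -0.03720634  0.14640027] [ 0.51299215 -0.04243249  0.11308704] [ 0.56644311 -0.0307378   0.17586885] 0.07481275556414214
[-0.65261284 -0.01955402 -0.75743919] -0.037140688538331704 0.03873033658994564 [ 0.53909111 -0.03722188  0.14579824]
```

```bash
python3 - <<'E'
from h import *
print([a for a in dir(bot) if a[0]!='_'],bot.tip_reach)
E
```

```text
['Unreachable', 'get_obs', 'tip_reach'] 0.0726
```

drive_tool(
  steps=[0,0,0,0,0,-7,-1],
)

```text
clock: 0.23
eef_pos: [0.2005, 0.4577, 0.3034]
tool_rot: [0.801, 0.598, -0.001, 0.0]
ft_force: [-0.5, 1.0, -0.4]
grip_width: 0.0856
```

```bash
python3 - <<'E'
from h import *
o=bot.get_obs();print(o['joint_pos'],o['clock'],R.from_quat(o['tool_rot']).as_matrix())
E
```

```text
[ 1.15798205e+00  2.41064447e-01  4.28344237e-03  1.33521298e+00
 -2.32224040e-05  1.44672610e+00] 0.2333 [[ 2.84748206e-01  9.58602237e-01 -4.59214689e-04]
 [ 9.58601606e-01 -2.84748549e-01 -1.10636431e-03]
 [-1.19132402e-03 -1.25168686e-04 -9.99999283e-01]]
```

```bash
cat >> h.py <<'E'
yaw=0.0355; s50,c50=np.sin(np.radians(50)),np.cos(np.radians(50))
C0=np.array([.637,-.034,0]);RC=R.from_euler('z',yaw).as_matrix()
xs=RC@[c50,0,s50];ys=RC@[0,1,0];ns=RC@[-s50,0,c50]
O=C0+RC@[-.095+.085*c50,0,.032+.085*s50]
S=np.stack([xs,ys,ns],1)
RT=np.stack([ys,xs,-ns],1)   # grasp orientation on slope
def S2W(v): return O+S@np.array(v,float)
def down(yw): # tool down, tool x at yaw angle yw (rad)
    x=np.array([np.cos(yw),np.sin(yw),0]);z=np.array([0,0,-1.]);return np.stack([x,np.cross(z,x),z],1)
def plan(p,Rt,n,g,p0=None,R0=None,dig=3):
    if p0 is None:
        o=bot.get_obs();p0=o['eef_pos'];R0=R.from_quat(o['tool_rot']).as_matrix()
    pc,Rc=p0.copy(),R0.copy();out=[]
    for k in range(n):
        f=1/(n-k)
        rv=R.from_matrix(Rc.T@Rt).as_rotvec(degrees=True)*f; sh=Rc.T@(p-pc)*f
        rv=np.round(rv,1)+0.;sh=np.round(sh,dig)+0.
        out+=[*map(float,sh),*map(float,rv),g]
        pc=pc+Rc@sh;Rc=Rc@R.from_rotvec(rv,degrees=True).as_matrix()
    print(out[:56]); 
    if n>8: print(out[56:112]); print(out[112:])
    a=np.array(out).reshape(-1,7);print('max',abs(a).max(0),'resid',(p-pc).round(4),R.from_matrix(Rc.T@Rt).magnitude())
    return pc,Rc
def st():
    o=bot.get_obs();Rm=R.from_quat(o['tool_rot']).as_matrix()
    print('t',o['clock'],'p',o['eef_pos'].round(4),'g',round(o['grip_width'],4),'f',np.round(o['ft_force'],1),'slope tcp',(S.T@(o['eef_pos']-O)).round(4),'rot err',R.from_matrix(Rm.T@RT).as_rotvec(degrees=True).round(2),'j',np.round(o['joint_pos'],2))
E
python3 - <<'E'
from h import *
print(O,S2W([0,0,.069]))
plan(S2W([0,0,.069+.054+.10]),RT,16,-1)
E
```

```text
[ 0.59666238 -0.03543259  0.09711378] [ 0.54383861 -0.03730862  0.14146612]
[-0.026, 0.022, 0.004, -3.1, 0.5, -1.1, -1, -0.026, 0.022, 0.005, -3.1, 0.5, -1.1, -1, -0.027, 0.021, 0.006, -3.1, 0.5, -1.1, -1, -0.027, 0.02, 0.007, -3.1, 0.5, -1.1, -1, -0.028, 0.019, 0.007, -3.1, 0.5, -1.1, -1, -0.028, 0.018, 0.008, -3.1, 0.5, -1.1, -1, -0.029, 0.017, 0.009, -3.1, 0.5, -1.1, -1, -0.029, 0.016, 0.01, -3.1, 0.5, -1.1, -1]
[-0.029, 0.015, 0.01, -3.1, 0.5, -1.1, -1, -0.03, 0.014, 0.011, -3.1, 0.5, -1.1, -1, -0.03, 0.013, 0.011, -3.1, 0.5, -1.1, -1, -0.03, 0.011, 0.012, -3.1, 0.5, -1.0, -1, -0.031, 0.01, 0.012, -3.1, 0.5, -1.1, -1, -0.031, 0.009, 0.012, -3.1, 0.5, -1.0, -1, -0.031, 0.008, 0.012, -3.1, 0.5, -1.1, -1, -0.031, 0.007, 0.013, -3.1, 0.6, -1.0, -1]
[]
max [0.031 0.022 0.013 3.1   0.6   1.1   1.   ] resid [-0.0003 -0.0003  0.0001] 0.00031122369087309355
```

drive_tool(
  steps=[-0.026,0.022,0.004,-3.1,0.5,-1.1,-1,-0.026,0.022,0.005,-3.1,0.5,-1.1,-1,-0.027,0.021,0.006,-3.1,0.5,-1.1,-1,-0.027,0.02,0.007,-3.1,0.5,-1.1,-1,-0.028,0.019,0.007,-3.1,0.5,-1.1,-1,-0.028,0.018,0.008,-3.1,0.5,-1.1,-1,-0.029,0.017,0.009,-3.1,0.5,-1.1,-1,-0.029,0.016,0.01,-3.1,0.5,-1.1,-1],
)

```text
clock: 0.9
eef_pos: [0.3127, 0.2064, 0.2718]
tool_rot: [0.734, 0.643, 0.157, 0.152]
ft_force: [1.2, 0.0, 0.2]
grip_width: 0.085
```

```bash
python3 - <<'E'
from h import *
st();plan(S2W([0,0,.069+.054+.10]),RT,8,-1)
E
```

```text
t 0.9 p [0.3127 0.2064 0.2718] g 0.085 f [1.2 0.  0.2] slope tcp [-0.0431  0.2517  0.3231] rot err [-24.61   4.1   -8.53] j [ 0.78 -0.19 -0.6   0.85 -0.32  0.86]
[-0.029, 0.015, 0.01, -3.1, 0.5, -1.1, -1, -0.029, 0.014, 0.011, -3.1, 0.5, -1.1, -1, -0.03, 0.013, 0.011, -3.1, 0.5, -1.1, -1, -0.03, 0.011, 0.012, -3.1, 0.5, -1.0, -1, -0.031, 0.01, 0.012, -3.1, 0.5, -1.1, -1, -0.031, 0.009, 0.012, -3.0, 0.5, -1.0, -1, -0.031, 0.008, 0.012, -3.1, 0.5, -1.1, -1, -0.031, 0.007, 0.013, -3.0, 0.6, -1.0, -1]
max [0.031 0.015 0.013 3.1   0.6   1.1   1.   ] resid [-0.0002  0.0001 -0.0003] 0.00047462104864961986
```

drive_tool(
  steps=[-0.029,0.015,0.01,-3.1,0.5,-1.1,-1,-0.029,0.014,0.011,-3.1,0.5,-1.1,-1,-0.03,0.013,0.011,-3.1,0.5,-1.1,-1,-0.03,0.011,0.012,-3.1,0.5,-1.0,-1,-0.031,0.01,0.012,-3.1,0.5,-1.1,-1,-0.031,0.009,0.012,-3.0,0.5,-1.0,-1,-0.031,0.008,0.012,-3.1,0.5,-1.1,-1,-0.031,0.007,0.013,-3.0,0.6,-1.0,-1],
)

```text
clock: 1.57
eef_pos: [0.4251, -0.0419, 0.2411]
tool_rot: [0.629, 0.652, 0.305, 0.294]
ft_force: [0.1, 1.8, -0.6]
grip_width: 0.0856
```

```bash
python3 - <<'E'
from h import *
st();
p,d,m=cam('wrist');save('w1',p);np.savez('pics/w1.npz',p=p,d=d,**m)
E
```

```text
t 1.5667 p [ 0.4251 -0.0419  0.2411] g 0.0856 f [ 0.1  1.8 -0.6] slope tcp [-0.     -0.0003  0.2241] rot err [ 0.12  0.05 -0.02] j [-0.19 -0.23 -1.   -0.06  0.17 -0.15]
```

View pics/w1.png

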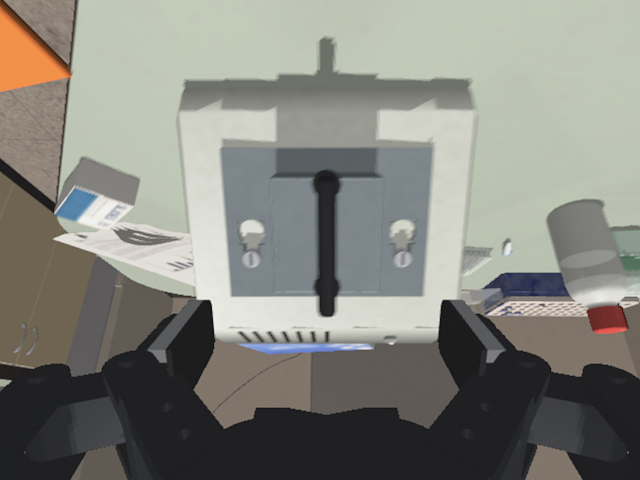

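The wrist view shows the cover square on, with its bar running from (326,180) to (328,310), midway between the fingers at about x=326. The studs sit in the slots at (251,258) and (402,258). I'll check the bar's position in the slope frame.

```bash
python3 - <<'E'
from h import *
z=np.load('pics/w1.npz');p,d=z['p'],z['d'];L=(pts(d,z)-O)@S
roi=np.zeros((480,640),bool);roi[165:325,305:350]=1
M=roi&(p.max(2)<60)&(L[...,2]>.066)
Q=L[M];print(M.sum(),Q.min(0),Q.max(0),np.median(Q,0))
for a,b in [(180,200),(230,260),(290,310)]:
    print(np.median(L[a:b][M[a:b]],0))
print('slope',[L[v,u].round(4) for u,v in [(210,200),(450,200),(205,280),(455,280)]],'hood',[L[v,u].round(4) for u,v in [(295,240),(360,240)]],'flange',[L[v,u].round(4) for u,v in [(240,190),(415,190),(240,280),(415,285)]])
E
```

```text
2221 [-0.06677873 -0.00601332  0.0687926 ] [0.04244389 0.0057906  0.2939417 ] [-0.00636266 -0.00071029  0.0753604 ]
[-0.0386505  -0.0007053   0.07523527]
[-0.00506853 -0.00130997  0.07545838]
[ 0.03012452 -0.00070978  0.07543588]
slope [array([-0.0204, -0.0922,  0.0009]), array([-0.0202,  0.0959,  0.0006]), array([ 0.0469, -0.1023, -0.0002]), array([0.0468, 0.1059, 0.0004])] hood [array([ 0.0017, -0.023 ,  0.0396]), array([0.0017, 0.0225, 0.0396])] flange [array([-0.0287, -0.0674,  0.0046]), array([-0.0288,  0.0667,  0.0061]), array([ 0.0451, -0.0719,  0.0046]), array([0.05  , 0.0722, 0.0034])]
```

drive_tool(
  steps=[-0.001,0,0.025,0,0,0,-1,0,0,0.03,0,0,0,-1,0,0,0.03,0,0,0,-1,0,0,0.016,0,0,0,-1,0,0,0,0,0,0,-1],
)

```text
clock: 2.03
eef_pos: [0.5037, -0.0385, 0.1726]
tool_rot: [0.631, 0.652, 0.302, 0.291]
ft_force: [-0.4, -0.5, -1.3]
grip_width: 0.0855
```

```bash
python3 - <<'E'
from h import *
st()
E
```

```text
t 2.0333 p [ 0.5037 -0.0385  0.1726] g 0.0855 f [-0.4 -0.5 -1.3] slope tcp [-0.002   0.0002  0.1198] rot err [-0.42  0.   -0.17] j [-0.14  0.13 -0.95 -0.37  0.13 -0.11]
```

drive_tool(
  steps=[-0.001,0.002,-0.003,-0.4,0,0,-1,0,0,0,0,0,0,1,0,0,0,0,0,0,1,0,0,0,0,0,0,1,0,0,0,0,0,0,1,0,0,0,0,0,0,1,0,0,0,0,0,0,1,0,0,0,0,0,0,1],
)

```text
clock: 2.7
eef_pos: [0.5015, -0.0392, 0.1794]
tool_rot: [0.629, 0.651, 0.306, 0.295]
ft_force: [-6.4, 0.9, 6.3]
grip_width: 0.0107
```

```bash
python3 - <<'E'
from h import *
st()
E
```

```text
t 2.7 p [ 0.5015 -0.0392  0.1794] g 0.0107 f [-6.4  0.9  6.3] slope tcp [ 0.0019 -0.0004  0.1258] rot err [ 0.32 -0.05 -0.1 ] j [-0.14  0.11 -0.96 -0.37  0.14 -0.11]
```

drive_tool(
  steps=[0,0.004,-0.001,0,0,0,1,0,0.005,0,0,0,0,1,0,0.005,0,0,0,0,1,0,0.004,0,0,0,0,1,0,0,0,0,0,0,1,0,0,0,0,0,0,1],
)

```text
clock: 3.2
eef_pos: [0.5134, -0.0395, 0.1941]
tool_rot: [0.629, 0.65, 0.306, 0.295]
ft_force: [-0.7, 0.3, -2.5]
grip_width: 0.0108
```

```bash
python3 - <<'E'
from h import *
st()
p,d,m=cam('wrist');save('w2',p);np.savez('pics/w2.npz',p=p,d=d,**m)
E
```

```text
t 3.2 p [ 0.5134 -0.0395  0.1941] g 0.0108 f [-0.7  0.3 -2.5] slope tcp [ 0.0207 -0.0011  0.1262] rot err [ 0.34  0.05 -0.12] j [-0.13  0.09 -0.91 -0.3   0.13 -0.11]
```

View pics/w2.png

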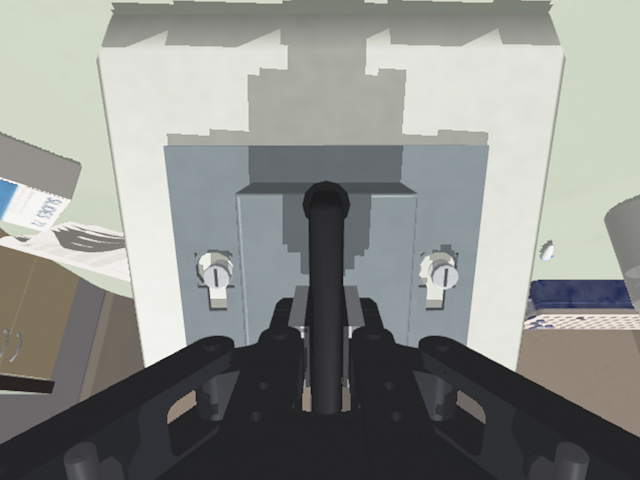

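The keyholes have moved and the wide ends at (215,268) and (438,268) are now nearly over the heads at (215,275) and (444,275). I'll enlarge and measure.

```bash
python3 - <<'E'
from h import *
z=np.load('pics/w2.npz');p,d=z['p'],z['d'];L=(pts(d,z)-O)@S
c=np.hstack([p[235:325,175:265],p[235:325,395:485]])
save('w2c',cv2.resize(c,None,fx=4,fy=4,interpolation=cv2.INTER_CUBIC))
for a in (1,-1):
    # pixels near stud: classify by height: head ~ .0105, slope 0, flange .004
    near=(abs(L[...,1]-a*.06)<.02)&(L[...,0]>-.01)&(L[...,0]<.05)
    h=near&(L[...,2]>.0085)&(L[...,2]<.013);print('head',a,h.sum(),L[h].min(0),L[h].max(0),L[h].mean(0))
    h=near&(L[...,2]<.002);print('hole floor',h.sum(),L[h].min(0).round(4),L[h].max(0).round(4))
# flange edges
f=(L[...,2]>.0025)&(L[...,2]<.0085)&(abs(L[...,1])<.1)&(abs(L[...,0])<.03)
print('flange y',np.percentile(L[f][:,1],[.5,99.5]), 'x lower', L[f][:,0].min())
row=[(round(L[v,210,0],4),round(L[v,210,2],4)) for v in range(135,160,2)];print(row)
row=[(round(L[v,460,0],4),round(L[v,460,2],4)) for v in range(135,160,2)];print(row)
E
```

```text
head 1 545 [0.01661423 0.05297714 0.00856038] [0.03062992 0.0664044  0.01292399] [0.02333769 0.0595787  0.01117635]
hole floor 973 [-0.0081  0.0487 -0.001 ] [0.0499 0.08   0.002 ]
head -1 536 [ 0.01691351 -0.06660638  0.00865141] [ 0.03092585 -0.05282877  0.01284667] [ 0.02345809 -0.0594936   0.0110336 ]
hole floor 796 [ 0.0132 -0.0728 -0.0014] [ 0.0467 -0.0532  0.002 ]
flange y [-0.08197554  0.07764746] x lower -0.029998371838392986
[(np.float64(-0.0474), np.float64(0.0012)), (np.float64(-0.0465), np.float64(0.0015)), (np.float64(-0.0455), np.float64(0.0018)), (np.float64(-0.0445), np.float64(0.0012)), (np.float64(-0.0436), np.float64(0.0013)), (np.float64(-0.0427), np.float64(0.0051)), (np.float64(-0.0417), np.float64(0.0051)), (np.float64(-0.0407), np.float64(0.0037)), (np.float64(-0.0398), np.float64(0.0058)), (np.float64(-0.0389), np.float64(0.0061)), (np.float64(-0.0379), np.float64(0.0059)), (np.float64(-0.0369), np.float64(0.0053)), (np.float64(-0.0359), np.float64(0.0041))]
[(np.float64(-0.0471), np.float64(-0.0)), (np.float64(-0.0462), np.float64(0.0014)), (np.float64(-0.0452), np.float64(0.0)), (np.float64(-0.0442), np.float64(-0.0003)), (np.float64(-0.0433), np.float64(0.0014)), (np.float64(-0.0424), np.float64(0.006)), (np.float64(-0.0414), np.float64(0.0041)), (np.float64(-0.0405), np.float64(0.0051)), (np.float64(-0.0395), np.float64(0.0055)), (np.float64(-0.0386), np.float64(0.0055)), (np.float64(-0.0376), np.float64(0.0047)), (np.float64(-0.0367), np.float64(0.006)), (np.float64(-0.0357), np.float64(0.0058))]
```

View pics/w2c.png

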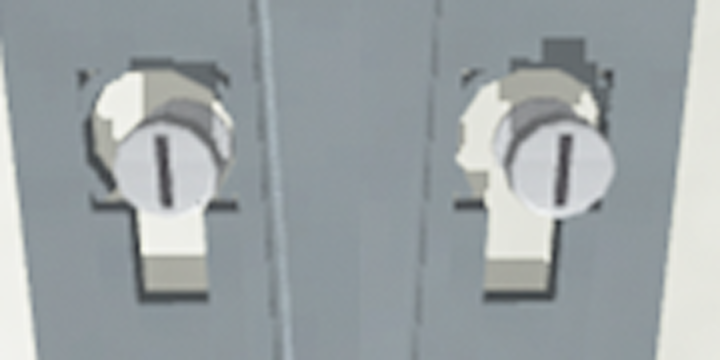

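The cover sits about 2 mm too far right and 1.5 mm short up the slope. I'll centre it and then pull it straight out.

drive_tool(
  steps=[0.002,0.001,0,0,0,0,1,0,0,0,0,0,0,1,0,0,-0.006,0,0,0,1,0,0,-0.008,0,0,0,1,0,0,-0.01,0,0,0,1,0,0,0,0,0,0,1],
)

```text
clock: 3.75
eef_pos: [0.4936, -0.0379, 0.2099]
tool_rot: [0.63, 0.651, 0.306, 0.295]
ft_force: [0.1, 0.9, -2.6]
grip_width: 0.011
```

```bash
python3 - <<'E'
from h import *
st()
p,d,m=cam('wrist');save('w3',p)
L=(pts(d,m)-O)@S
print([L[v,u].round(4) for u,v in [(200,180),(450,180),(200,230),(450,230),(270,220),(380,220)]])
E
```

```text
t 3.75 p [ 0.4936 -0.0379  0.2099] g 0.011 f [ 0.1  0.9 -2.6] slope tcp [0.0201 0.0012 0.1515] rot err [ 0.25  0.03 -0.13] j [-0.14  0.01 -0.93 -0.24  0.13 -0.11]
[array([-0.0263, -0.0633,  0.0293]), array([-0.0261,  0.0628,  0.0305]), array([-0.0006, -0.0651,  0.031 ]), array([-0.0003,  0.0649,  0.0308]), array([-0.0132, -0.0233,  0.065 ]), array([-0.013 ,  0.0233,  0.0648])]
```

View pics/w3.png

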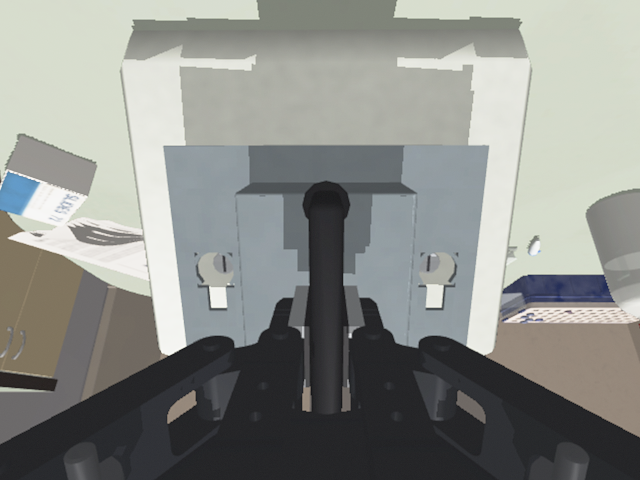

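drive_tool(
  steps=[0,0,-0.012,0,0,0,1,0,0,-0.014,0,0,0,1,0,0,-0.014,0,0,0,1,0,0.01,-0.01,0,0,0,1],
)

```text
clock: 4.13
eef_pos: [0.4599, -0.0388, 0.2466]
tool_rot: [0.631, 0.651, 0.304, 0.292]
ft_force: [-0.0, -0.4, -3.5]
grip_width: 0.0108
```

```bash
python3 - <<'E'
from h import *
st()
a=plan(np.array([.46,.10,.285]),down(np.pi/2+yaw),10,1)
plan(np.array([.52,.20,.165]),down(np.pi/2+yaw),8,1,*a)
E
```

```text
t 4.1333 p [ 0.4599 -0.0388  0.2466] g 0.0108 f [-0.  -0.4 -3.5] slope tcp [0.0266 0.0014 0.2008] rot err [-0.1   0.   -0.19] j [-0.16 -0.16 -0.93 -0.06  0.15 -0.12]
[0.014, 0.003, -0.002, 5.0, 0.0, 0.0, 1, 0.014, 0.003, -0.002, 5.0, 0.0, 0.0, 1, 0.014, 0.003, -0.003, 5.0, 0.0, 0.0, 1, 0.014, 0.003, -0.003, 5.0, 0.0, 0.0, 1, 0.014, 0.002, -0.003, 5.0, 0.0, 0.0, 1, 0.014, 0.002, -0.003, 5.0, 0.0, 0.0, 1, 0.014, 0.002, -0.003, 5.0, 0.0, 0.0, 1, 0.014, 0.001, -0.004, 5.0, 0.0, 0.0, 1]
[0.013, 0.001, -0.004, 4.9, -0.1, -0.1, 1, 0.014, 0.001, -0.004, 5.0, 0.0, 0.0, 1]
[]
max [1.4e-02 3.0e-03 4.0e-03 5.0e+00 1.0e-01 1.0e-01 1.0e+00] resid [-0.0001 -0.0002 -0.0004] 0.000896482546430422
[0.012, 0.008, 0.015, 0.0, 0.0, 0.0, 1, 0.012, 0.008, 0.015, 0.0, 0.0, 0.0, 1, 0.012, 0.008, 0.015, 0.0, 0.0, 0.0, 1, 0.012, 0.008, 0.015, 0.0, 0.0, 0.0, 1, 0.012, 0.008, 0.015, 0.0, 0.0, 0.0, 1, 0.013, 0.008, 0.015, 0.0, 0.0, 0.0, 1, 0.012, 0.008, 0.015, 0.0, 0.0, 0.0, 1, 0.013, 0.007, 0.015, 0.0, 0.0, 0.0, 1]
max [0.013 0.008 0.015 0.    0.    0.    1.   ] resid [ 0.0004 -0.0004 -0.0004] 0.000896482546430422
```

drive_tool(
  steps=[0.014,0.003,-0.002,5.0,0,0,1,0.014,0.003,-0.002,5.0,0,0,1,0.014,0.003,-0.003,5.0,0,0,1,0.014,0.003,-0.003,5.0,0,0,1,0.014,0.002,-0.003,5.0,0,0,1,0.014,0.002,-0.003,5.0,0,0,1,0.014,0.002,-0.003,5.0,0,0,1,0.014,0.001,-0.004,5.0,0,0,1],
)

```text
clock: 4.8
eef_pos: [0.4633, 0.074, 0.2801]
tool_rot: [0.692, 0.716, 0.064, 0.061]
ft_force: [2.1, 0.4, -3.2]
grip_width: 0.0103
```

```bash
python3 - <<'E'
from h import *
st()
a=plan(np.array([.46,.20,.27]),down(np.pi/2+yaw),6,1)
plan(np.array([.52,.20,.165]),down(np.pi/2+yaw),5,1,*a)
E
```

```text
t 4.8 p [0.4633 0.074  0.2801] g 0.0103 f [ 2.1  0.4 -3.2] slope tcp [0.057  0.1141 0.2168] rot err [-39.86  -0.04  -0.13] j [ 0.17  0.08 -0.26  1.05 -0.02  0.13]
[0.021, 0.0, 0.002, 1.7, 0.0, 0.0, 1, 0.021, 0.0, 0.002, 1.7, 0.0, 0.0, 1, 0.021, 0.0, 0.002, 1.7, 0.0, 0.0, 1, 0.021, 0.0, 0.001, 1.7, 0.0, 0.0, 1, 0.021, 0.0, 0.002, 1.7, 0.0, 0.0, 1, 0.021, 0.0, 0.001, 1.6, -0.1, -0.1, 1]
max [0.021 0.    0.002 1.7   0.1   0.1   1.   ] resid [-0.0001  0.     -0.0004] 0.0007170850483052079
[0.0, 0.012, 0.021, 0.0, 0.0, 0.0, 1, -0.001, 0.012, 0.021, 0.0, 0.0, 0.0, 1, 0.0, 0.012, 0.021, 0.0, 0.0, 0.0, 1, -0.001, 0.012, 0.021, 0.0, 0.0, 0.0, 1, 0.0, 0.012, 0.021, 0.0, 0.0, 0.0, 1]
max [0.001 0.012 0.021 0.    0.    0.    1.   ] resid [-0.0002 -0.0001 -0.0005] 0.0007170850483052079
```

drive_tool(
  steps=[0.021,0,0.002,1.7,0,0,1,0.021,0,0.002,1.7,0,0,1,0.021,0,0.002,1.7,0,0,1,0.021,0,0.001,1.7,0,0,1,0.021,0,0.002,1.7,0,0,1,0.021,0,0.001,1.6,-0.1,-0.1,1],
)

```text
clock: 5.3
eef_pos: [0.4602, 0.2005, 0.2692]
tool_rot: [0.694, 0.72, 0.001, 0.001]
ft_force: [0.5, 0.6, -3.0]
grip_width: 0.011
```

drive_tool(
  steps=[0,0.012,0.021,0,0,0,1,-0.001,0.012,0.021,0,0,0,1,0,0.012,0.021,0,0,0,1,-0.001,0.012,0.021,0,0,0,1,0,0.012,0.018,0,0,0,1,0,0,0,0,0,0,1],
)

```text
clock: 5.8
eef_pos: [0.5204, 0.1988, 0.1633]
tool_rot: [0.695, 0.719, -0.001, 0.0]
ft_force: [-1.1, -0.1, -3.3]
grip_width: 0.0108
```

```bash
python3 - <<'E'
from h import *
st()
p,d,m=cam('scene');save('s4',p)
W=pts(d,m);
p2,d2,m2=cam('top');save('t4',p2);W2=pts(d2,m2)
np.savez('pics/t4.npz',p=p2,d=d2,**m2);np.savez('pics/s4.npz',p=p,d=d,**m)
o=bot.get_obs();Rm=R.from_quat(o['tool_rot']).as_matrix()
print(np.degrees(np.arccos(-Rm[2,2])))
save('t4c',cv2.resize(np.hstack([p2[160:320,140:400]]),None,fx=3,fy=3))
E
```

```text
t 5.8 p [0.5204 0.1988 0.1633] g 0.0108 f [-1.1 -0.1 -3.3] slope tcp [0.007  0.2367 0.0946] rot err [-50.06   0.11   0.  ] j [ 0.37  0.45 -0.07  1.05 -0.    0.33]
0.05090479196799368
```

View pics/s4.png

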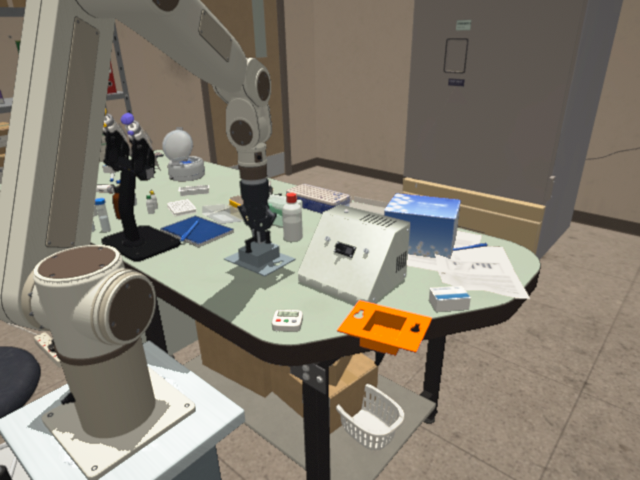

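View pics/t4c.png

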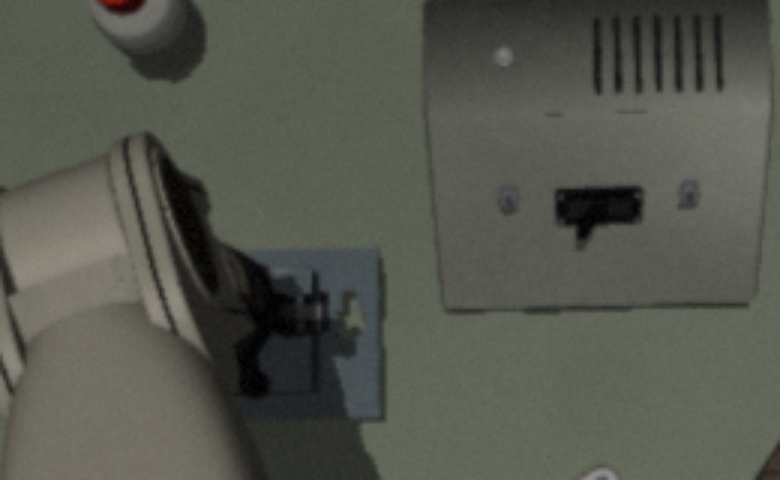

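The cover hangs level over clear bench, with its flange at (260,262) in the scene picture. The lever is uncovered and leaning left. I'll lower the cover about 37 mm to make contact.

drive_tool(
  steps=[0,0,0.012,0,0,0,1,0,0,0.012,0,0,0,1,0,0,0.006,0,0,0,1,0,0,0.003,0,0,0,1,0,0,0.002,0,0,0,1,0,0,0.002,0,0,0,1,0,0,0,0,0,0,1],
)

```text
clock: 6.48
eef_pos: [0.5199, 0.1992, 0.1313]
tool_rot: [0.694, 0.72, 0.001, 0.001]
ft_force: [-0.0, 0.2, -2.6]
grip_width: 0.0104
```

```bash
python3 - <<'E'
from h import *
st()
E
```

```text
t 6.4833 p [0.5199 0.1992 0.1313] g 0.0104 f [-0.   0.2 -2.6] slope tcp [-0.0177  0.2372  0.0744] rot err [-49.82  -0.     0.  ] j [ 0.37  0.48 -0.12  0.97 -0.    0.33]
```

drive_tool(
  steps=[0,0,0.002,0,0,0,1,0,0,0.002,0,0,0,1,0,0,0.002,0,0,0,1,0,0,0.001,0,0,0,1,0,0,0,0,0,0,1],
)

```text
clock: 6.9
eef_pos: [0.5199, 0.1991, 0.125]
tool_rot: [0.694, 0.72, 0.001, 0.001]
ft_force: [-2.9, -1.1, 4.4]
grip_width: 0.011
```

The force went from -3 to +4.4 N, so it's in contact. I'll release and rise.

drive_tool(
  steps=[0,0,0,0,0,0,-1,0,0,0,0,0,0,-1,0,0,0,0,0,0,-1,0,0,0,0,0,0,-1,0,0,0,0,0,0,-1,0,0,0,0,0,0,-1],
)

```text
clock: 7.4
eef_pos: [0.5198, 0.199, 0.1238]
tool_rot: [0.694, 0.72, 0.001, 0.001]
ft_force: [-0.2, -0.3, 0.4]
grip_width: 0.082
```

drive_tool(
  steps=[0,0,-0.02,0,0,0,-1,0,0,-0.03,0,0,0,-1,0,0,-0.04,0,0,0,-1,0,0,-0.04,0,0,0,-1,-0.02,-0.02,-0.02,0,0,0,1,-0.03,-0.02,-0.01,0,0,0,1,-0.03,-0.02,0,0,0,0,1,-0.03,-0.01,0,0,0,0,1],
)

```text
clock: 8.07
eef_pos: [0.4516, 0.0859, 0.2849]
tool_rot: [0.694, 0.72, 0.001, 0.001]
ft_force: [0.0, -1.4, 0.4]
grip_width: 0.0392
```

```bash
python3 - <<'E'
from h import *
st()
p,d,m=cam('scene');save('s5',p);np.savez('pics/s5.npz',p=p,d=d,**m)
p,d,m=cam('top');save('t5',p);np.savez('pics/t5.npz',p=p,d=d,**m)
save('t5c',cv2.resize(p[170:310,180:400],None,fx=3,fy=3))
E
```

```text
t 8.0667 p [0.4516 0.0859 0.2849] g 0.0392 f [ 0.  -1.4  0.4] slope tcp [0.0535 0.1264 0.2284] rot err [-4.979e+01 -4.000e-02  9.000e-02] j [ 0.19  0.17 -0.14  1.26 -0.    0.15]
```

View pics/s5.png

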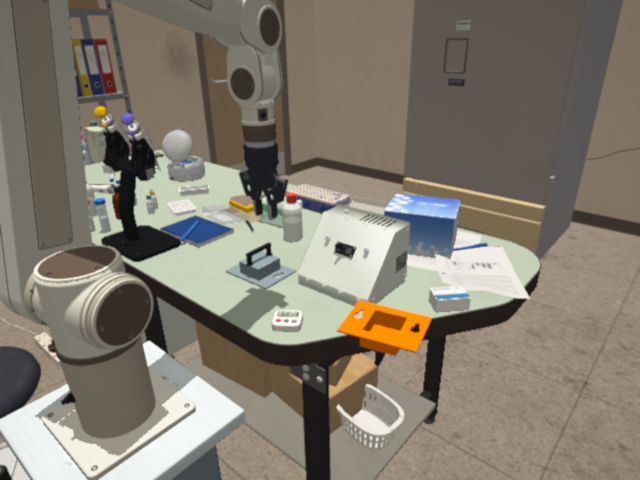

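View pics/t5c.png

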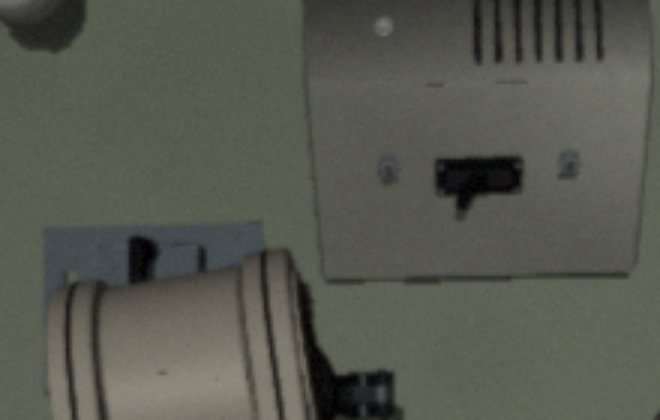

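The cover lies flat at (262,265) in the scene picture, handle up, and the lever stands free, leaning left. Next I'll go to a pose above the lever's left side with the fingers shut.

```bash
python3 - <<'E'
from h import *
z=np.load('pics/s5.npz');p,d=z['p'],z['d'];W=pts(d,z)
M=(abs(W[...,0]-.52)<.075)&(abs(W[...,1]-.2)<.1)&(W[...,2]>-.01)&(W[...,2]<.09)
h=M&(W[...,2]>.062);print('bar',h.sum(),W[h].mean(0),W[h][:,2].max())
for uv in [(240,270),(262,280),(282,268)]: print(W[uv[1],uv[0]])
f=M&(p[...,2].astype(int)-p[...,1]>3)&(W[...,2]<.02);Q=W[f];print(len(Q));r=cv2.minAreaRect((Q[:,:2]*1000).astype(np.float32));print(r,np.percentile(Q[:,2],[5,50,95]))
c=Q.mean(0);n=np.linalg.svd(Q-c,full_matrices=False)[2][2];print('tilt',np.arccos(abs(n[2])))
plan(S2W([.008,.038,.17]),RT,10,1)
E
```

```text
bar 134 [0.50890782 0.19771761 0.07061554] 0.07690257346117879
[0.4708332  0.23552476 0.00997114]
[0.47747152 0.15362819 0.0047004 ]
[0.55938976 0.15997575 0.00466715]
152
((507.570068359375, 194.91246032714844), (111.08885955810547, 147.06813049316406), 3.5368950366973877) [0.00155587 0.00330874 0.00523564]
tilt 0.0054354631559235984
[-0.009, 0.002, 0.007, -5.0, 0.0, 0.0, 1, -0.009, 0.001, 0.007, -5.0, 0.0, 0.0, 1, -0.008, 0.0, 0.007, -5.0, 0.0, 0.0, 1, -0.009, 0.0, 0.007, -5.0, 0.0, 0.0, 1, -0.008, -0.001, 0.007, -5.0, 0.0, 0.0, 1, -0.009, -0.002, 0.007, -5.0, 0.0, 0.0, 1, -0.008, -0.002, 0.007, -5.0, 0.1, 0.0, 1, -0.009, -0.003, 0.007, -5.0, 0.0, 0.0, 1]
[-0.008, -0.004, 0.007, -4.9, 0.1, -0.1, 1, -0.009, -0.004, 0.007, -5.0, 0.0, 0.0, 1]
[]
max [9.e-03 4.e-03 7.e-03 5.e+00 1.e-01 1.e-01 1.e+00] resid [-0.0002  0.     -0.0001] 0.0010466268453889018
```

drive_tool(
  steps=[-0.009,0.002,0.007,-5.0,0,0,1,-0.009,0.001,0.007,-5.0,0,0,1,-0.008,0,0.007,-5.0,0,0,1,-0.009,0,0.007,-5.0,0,0,1,-0.008,-0.001,0.007,-5.0,0,0,1,-0.009,-0.002,0.007,-5.0,0,0,1,-0.008,-0.002,0.007,-5.0,0.1,0,1,-0.009,-0.003,0.007,-5.0,0,0,1],
)

```text
clock: 8.83
eef_pos: [0.4688, 0.0184, 0.2284]
tool_rot: [0.651, 0.676, 0.25, 0.239]
ft_force: [1.1, -0.5, -0.9]
grip_width: -0.0001
```

```bash
python3 - <<'E'
from h import *
st()
plan(S2W([.008,.038,.16]),RT,5,1)
E
```

```text
t 8.8333 p [0.4688 0.0184 0.2284] g -0.0001 f [ 1.1 -0.5 -0.9] slope tcp [0.0196 0.0584 0.1808] rot err [-9.52 -0.15  0.01] j [ 0.04 -0.1  -0.81  0.15  0.    0.  ]
[-0.004, -0.002, 0.004, -1.9, 0.0, 0.0, 1, -0.004, -0.002, 0.005, -1.9, 0.0, 0.0, 1, -0.004, -0.002, 0.004, -1.9, 0.0, 0.0, 1, -0.004, -0.002, 0.004, -1.9, -0.1, 0.0, 1, -0.004, -0.002, 0.005, -1.9, 0.0, 0.0, 1]
max [0.004 0.002 0.005 1.9   0.1   0.    1.   ] resid [ 0.0002 -0.0004  0.0004] 0.0009199246949626987
```

drive_tool(
  steps=[-0.004,-0.002,0.004,-1.9,0,0,1,-0.004,-0.002,0.005,-1.9,0,0,1,-0.004,-0.002,0.004,-1.9,0,0,1,-0.004,-0.002,0.004,-1.9,-0.1,0,1,-0.004,-0.002,0.005,-1.9,0,0,1,0,0,0,0,0,0,1],
)

```text
clock: 9.33
eef_pos: [0.4762, -0.0015, 0.2029]
tool_rot: [0.631, 0.653, 0.301, 0.29]
ft_force: [0.3, -0.1, 0.1]
grip_width: -0.0002
```

```bash
python3 - <<'E'
from h import *
st()
p,d,m=cam('wrist');save('w6',p);np.savez('pics/w6.npz',p=p,d=d,**m)
L=(pts(d,m)-O)@S
M=(abs(L[...,1])<.03)&(L[...,2]>.01)&(L[...,2]<.04)&(L[...,0]>-.01)&(L[...,0]<.03)&(p.max(2)<70)
print(M.sum(),L[M].min(0),L[M].max(0));T=M&(L[...,2]>.026);print('tip',T.sum(),L[T].mean(0))
E
```

```text
t 9.3333 p [ 0.4762 -0.0015  0.2029] g -0.0002 f [ 0.3 -0.1  0.1] slope tcp [0.0044 0.0382 0.1593] rot err [-0.54  0.   -0.05] j [-0.03 -0.02 -0.97 -0.25  0.05 -0.04]
576 [ 0.00458576 -0.00322174  0.01003876] [0.01638226 0.01591935 0.03297908]
tip 286 [0.01004348 0.01207627 0.02990319]
```

View pics/w6.png

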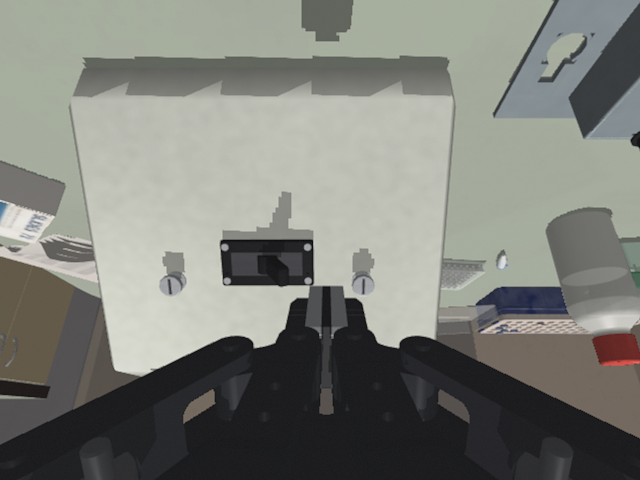

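The lever tip is at (280,270) in the wrist view, which is slope (.010,.012,.030), just as expected. The shut fingers are to its left. I'll descend beside it.

drive_tool(
  steps=[-0.001,0.004,0.015,-0.5,0,0,1,0,0.001,0.02,0,0,0,1,0,0,0.02,0,0,0,1,0,0,0.012,0,0,0,1,0,0,0.002,0,0,0,1,0,0,0,0,0,0,1],
)

```text
clock: 9.88
eef_pos: [0.534, -0.0001, 0.1641]
tool_rot: [0.629, 0.652, 0.305, 0.294]
ft_force: [-0.7, -0.3, -0.2]
grip_width: 0.0001
```

```bash
python3 - <<'E'
from h import *
st()
E
```

```text
t 9.8833 p [ 5.340e-01 -1.000e-04  1.641e-01] g 0.0001 f [-0.7 -0.3 -0.2] slope tcp [0.0119 0.0376 0.0901] rot err [ 0.06 -0.02  0.  ] j [-0.02  0.2  -0.91 -0.41  0.04 -0.03]
```

drive_tool(
  steps=[-0.006,0,0,0,0,0,1,-0.006,0,0,0,0,0,1,-0.006,0,0,0,0,0,1,-0.005,0,0,0,0,0,1,-0.003,0,0,0,0,0,1,0,0,0,0,0,0,1],
)

```text
clock: 10.38
eef_pos: [0.5342, -0.0277, 0.1648]
tool_rot: [0.63, 0.651, 0.305, 0.295]
ft_force: [0.8, 0.5, 0.5]
grip_width: -0.0001
```

```bash
python3 - <<'E'
from h import *
st()
p,d,m=cam('wrist');save('w7',p)
E
```

```text
t 10.3833 p [ 0.5342 -0.0277  0.1648] g -0.0001 f [0.8 0.5 0.5] slope tcp [0.0119 0.01   0.0911] rot err [ 0.17  0.12 -0.07] j [-0.09  0.2  -0.91 -0.41  0.1  -0.08]
```

View pics/w7.png

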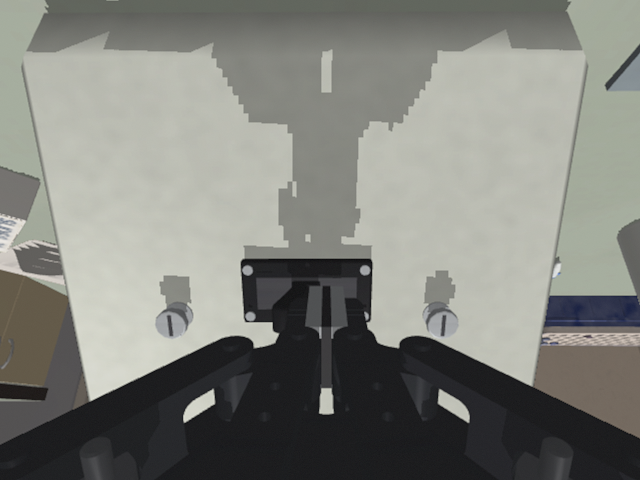

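The lever (at 290,300) has been pushed past the middle. I'll go on in small steps until the force shows the end stop.

drive_tool(
  steps=[-0.003,0,0,0,0,0,1,-0.003,0,0,0,0,0,1,-0.002,0,0,0,0,0,1,0,0,0,0,0,0,1],
)

```text
clock: 10.77
eef_pos: [0.5346, -0.0335, 0.1644]
tool_rot: [0.628, 0.652, 0.306, 0.293]
ft_force: [0.7, 5.4, 0.5]
grip_width: 0.0002
```

drive_tool(
  steps=[-0.002,0,0,0,0,0,1,-0.001,0,0,0,0,0,1,0,0,0,0,0,0,1],
)

```text
clock: 11.02
eef_pos: [0.5346, -0.0343, 0.1644]
tool_rot: [0.627, 0.654, 0.308, 0.291]
ft_force: [-0.9, 10.5, 1.8]
grip_width: 0.0001
```

```bash
python3 - <<'E'
from h import *
st()
E
```

```text
t 11.0167 p [ 0.5346 -0.0343  0.1644] g 0.0001 f [-0.9 10.5  1.8] slope tcp [0.0117 0.0034 0.0907] rot err [ 0.16 -0.58  0.09] j [-0.12  0.2  -0.9  -0.4   0.13 -0.1 ]
```

The motion has stalled with the force rising to 10.5 N, so the lever is at its end stop. I'll back off left, then out, and look.

drive_tool(
  steps=[0.006,0,0,0,0,0,1,0.008,0,-0.004,0,0,0,1,0.006,0,-0.02,0,0,0,1,0,0,-0.03,0,0,0,1,0,0.01,-0.03,0,0,0,1,0,0.02,0,0,0,0,1,0,0.01,0,0,0,0,1,0,0,0,0,0,0,1],
)

```text
clock: 11.68
eef_pos: [0.4973, -0.0192, 0.2535]
tool_rot: [0.628, 0.65, 0.307, 0.298]
ft_force: [0.8, -0.1, 0.1]
grip_width: -0.0002
```

```bash
python3 - <<'E'
from h import *
st()
p,d,m=cam('wrist');save('w8',p)
L=(pts(d,m)-O)@S
M=(abs(L[...,1])<.03)&(L[...,2]>.01)&(L[...,2]<.04)&(L[...,0]>-.01)&(L[...,0]<.03)&(p.max(2)<70)
print(M.sum(),L[M].min(0),L[M].max(0));T=M&(L[...,2]>.026);print('tip',T.sum(),L[T].mean(0))
P=L[M][:,1:]-[0,.002];print('angle tip',np.arctan2(-L[T][:,1].mean(),L[T][:,2].mean()-.002)+.5)
E
```

```text
t 11.6833 p [ 0.4973 -0.0192  0.2535] g -0.0002 f [ 0.8 -0.1  0.1] slope tcp [0.0563 0.0197 0.1761] rot err [0.63 0.12 0.02] j [-0.08 -0.09 -0.86 -0.08  0.09 -0.07]
742 [ 0.00483035 -0.01711038  0.01000811] [0.01691144 0.00370987 0.03206146]
tip 305 [ 0.01065526 -0.01264434  0.02939476]
angle tip 0.9324260505291178
```

View pics/w8.png

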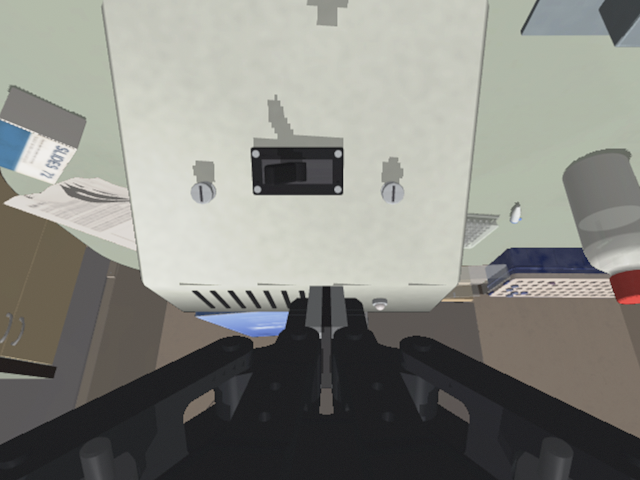

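The lever now leans right: its tip is at (290,173) in the wrist view, an angle of about 0.93 by the tip-point estimate, with its right edge at -17.1 mm against -17.9 at the stop. One last look at the whole bench.

```bash
python3 - <<'E'
from h import *
p,d,m=cam('top');save('t9',p);W=pts(d,m)
z=np.load('pics/top0.npz');df=cv2.absdiff(p,z['p']).max(2)
for n,(a,b,c,e) in dict(timer=(315,355,318,358),bottle=(142,188,165,208),box=(168,218,430,478)).items(): print(n,df[a:b,c:e].mean(),df[a:b,c:e].max())
M=(abs(W[...,0]-.52)<.09)&(abs(W[...,1]-.2)<.1)&(W[...,2]<.012)&(p[...,2].astype(int)-p[...,0]>6)
Q=W[M];print(len(Q),cv2.minAreaRect((Q[:,:2]*1000).astype(np.float32)),np.median(Q[:,2]))
st()
E
```

```text
timer 51.89125 142
bottle 4.988372093023256 14
box 5.152083333333334 15
2135 ((518.3207397460938, 198.1595001220703), (119.76651000976562, 159.1944580078125), 1.9407062530517578) 0.004885354478066043
t 11.7833 p [ 0.4948 -0.019   0.249 ] g -0.0001 f [-0.1  1.3 -0.3] slope tcp [0.0512 0.02   0.1752] rot err [ 0.14  0.07 -0.02] j [-0.08 -0.09 -0.87 -0.08  0.09 -0.07]
```

View pics/t9.png

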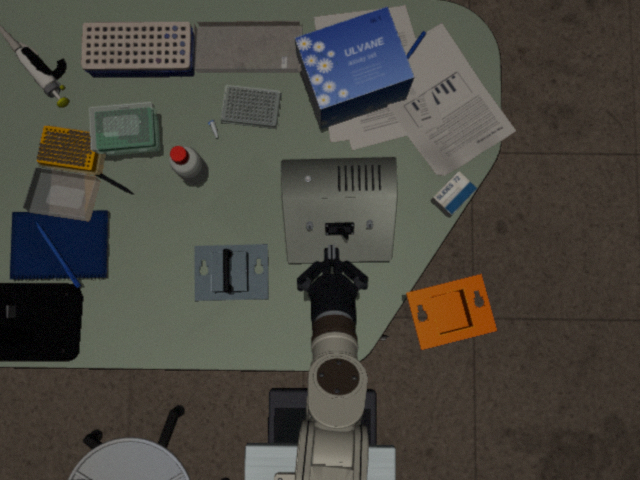

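The cover lies flat at (232,272) in the top view, handle up. The bottle and slide box are unchanged, and the raised arm only hides the timer from above. I'll hand the job in.

```bash
python3 - <<'E'
from h import *
p,d,m=cam('scene')
z=np.load('pics/scene0.npz');df=cv2.absdiff(p,z['p']).max(2);print('timer diff',df[305:335,268:308].mean())
job_done()
E
```

```text
timer diff 49.373333333333335
the job is handed in; nothing more can be done
```

```bash
python3 - <<'E'
from h import *
z=np.load('pics/scene0.npz')['p']
print(cv2.absdiff(np.load('pics/s5.npz')['p'],z).max(2)[305:335,268:308].mean())
t=cv2.imread('pics/t9.png')
try:
    p,d,m=cam('scene');save('s9',p)
except Exception as e: print(e)
E
ls pics/s9.png
```

```text
6.85
the job is handed in; nothing more can be donels: cannot access 'pics/s9.png': No such file or directory
```

I took the cover off the controller, laid it flat on the bench to the left, pushed the isolator lever over to its right end stop and handed the job in. No verdict is reported. The last clock reading before hand-in was 11.8 s of the 48 s allowed.

**How it went:** I gripped the handle, slid the cover about 20 mm up the slope and centred the keyholes on the stud heads. I then pulled it straight out to about 75 mm and set it down. The lever was pushed with shut fingers from its left side until the motion stalled.

**Last checks:**
- **Cover:** it lies at about (0.518, 0.198). The flange measures 120 x 159 mm with its top about 5 mm above the bench, and tilt was about 0.005 rad after release. Handle up, its centre is about 230 mm to the left of the controller's middle.
- **Lever:** I read 0.93 from its tip, which sits within about 1 mm of where the end stop puts it. The push stalled at about 10 N.
- **Bystanders:** the wash bottle and slide box are unchanged from the start in the last top picture.
- **Robot:** the arm stands clear above the slope, with wrist force near zero.

**Not confirmed:** I could not check the timer at the very end. It was unchanged in the scene picture taken after the cover was set down. The raised arm hid it in the last top view. The last scene picture also differed from the start at its place (mean difference 49, against 7 after the set-down). I think that was the arm in front of it, because the tool stayed well above and clear of it. I didn't save that picture, so I can't be sure.

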